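# Find the 15 mm spacer by pinching and seat it in the sprung slot

### The job

Three look-alike aluminium spacer plates, 12, 15 and 18 mm thick, stand in the grey rack. Find the 15 mm one by pinching them with the gripper where they stand, push it upright down into the sprung slot of the white carrier until it is fully home on the slot's floor, then let go; the other two stay in the rack. Press gently, feeling for the bottom: pushing with more than about 30 N would crack the carrier, and the 18 mm plate would overstrain its jaw.

Things in the scene. Friction and masses are not known exactly. Their poses are not given: they have to be found in the camera images.
- rack: grey plastic rack fixed to the bench on either side of the robot, 70 x 220 mm, origin under its centre, three troughs at own y = -70, 0, +70 mm. Trough floor 8 mm, walls 24 mm above the bench; a trough is 26 mm wide (own x) and 60 mm long, so a plate stands in it with play, at first upright near its middle, faces square to the rack's x within 0.05 rad
- spacer_a: one of three look-alike plain aluminium spacer plates, 40 mm long (own y), 70 mm high (own z), flat faces across own x; one is 12 mm thick, one 15 mm, one 18 mm, and which one this is is not told: it shows when the faces are pinched. Origin: centre of the underside. Starts upright in a trough of the rack; 0.08 to 0.15 kg
- spacer_b: one of three look-alike plain aluminium spacer plates, 40 mm long (own y), 70 mm high (own z), flat faces across own x; one is 12 mm thick, one 15 mm, one 18 mm, and which one this is is not told: it shows when the faces are pinched. Origin: centre of the underside. Starts upright in a trough of the rack; 0.08 to 0.15 kg
- spacer_c: one of three look-alike plain aluminium spacer plates, 40 mm long (own y), 70 mm high (own z), flat faces across own x; one is 12 mm thick, one 15 mm, one 18 mm, and which one this is is not told: it shows when the faces are pinched. Origin: centre of the underside. Starts upright in a trough of the rack; 0.08 to 0.15 kg
- carrier: white plastic module carrier fixed to the bench, 130 x 100 mm, 40 mm high, origin on the bench below the slot's middle. Its open-topped slot lies between a fixed white wall on the +x side (face at own x = +7.5 mm), a sprung aluminium jaw on the -x side (face at own x = -5 mm when empty) and two end cheeks 42 mm apart along own y. Spring post 38 mm high at own x = -66 mm
- slot (a point): middle of the slot floor, 12 mm above the bench and 28 mm below the rim: where the centre of the underside of the seated 15 mm plate belongs (it then stands 42 mm out of the slot); axes as the carrier's: x across the slot, y along it, z up. The slot's top 10 mm are flared: wall and cheeks by 4 mm, jaw by 5 mm
- jaw (a joint): how far the aluminium jaw is pushed back towards the carrier's -x, in m: 0 when the slot is empty, 0.0025 with a 15 mm plate in it; past 0.0048 it is overstrained. Its spring presses with about 6 N at 0 and 0.9 N more per mm: the flare takes 5 to 20 N, sliding further down 3 to 15 N before the plate meets the floor. A plate that catches goes in if lifted a little and carried 1 to 3 mm towards the jaw
Mind the look-alikes: they are no part of the job. What is shaped like the spacer_b but purple or yellow is not meant.

How it is judged:
By the outcome, as a careful person would: the job done as asked, in the order asked, and still so for the second after the job is handed in, with the robot touching nothing.
It also fails if it takes over 67 s, if anything falls off the work surface, if the arm or the gripper's body presses on something with over 40 N, if the wrist force passes 120 N, or if a joint passes its speed limit or range.

### The arm

A 6-joint arm with a two-finger parallel gripper is mounted at the origin on the work surface. World frame = base frame: x ahead of the robot, y to its left, z up, the work surface at z = 0. Lengths are in m, angles in degrees, forces in N, time in s.
With the tool pointing down it reaches from about 0.3 to 0.75 m from the base axis. Payload 8.5 kg.
Tool frame: the origin (TCP) lies between the finger pads; the fingertips stand env.finger_overhang ahead of it and the grasp point (between the pads) lies 2 mm behind it (env.finger_overhang is the distance from the TCP to the fingertips, in m); z points along the fingers, y is the line along which they close (so a half turn about z gives the same grasp; the last joint's range is limited). The gripper opens to 85 mm and grips with 20 to 120 N. Pads are 22 mm wide; open, the fingers measure 114 mm over their backs; the gripper's body (76 mm by 85 mm) begins 54 mm behind the grasp point. The pads swing forward as they close: fully open they stand 13 mm farther back than shut.
Start: joints at [52.179, 21.807, 74.336, -0, 83.858, -12.336], TCP at [0.237, 0.496, 0.248] pointing down, gripper open.
Joint ranges: [-178.18, 178.18], [-50.72, 133.34], [12.68, 142.11], [-81.47, 261.47], [9.98, 163.14], [-165.26, 165.26]. Speed limits (degrees/s): [136.94, 136.94, 180, 180, 180, 180].

### API

Orientations are given as a 3x3 rotation matrix whose columns are the frame's x, y, z axes.
In Python, from rig import env gives the robot as it stands. The module is installed in compiled form; this text tells all that it offers.
- The arm moves only by the tool jog_arm, never from a script. Its arguments are lists of equal length, an entry for each row: "hand": the finger opening in m, from 0 to 0.0854; "travel": the shift along the world's x, y, z in m, a list of three; "yaw": the turn about the world's z in rad. A call has exactly 5 rows; each row shifts and turns the commanded pose from where the row before left it; what a row does not reach is not made up. A row lasts 1/8 s, in which the tool goes at most 62.5 mm and 10.7 degrees, less where a joint would pass 70% of its speed; a pose out of reach is approached as far as the arm can. A call is refused whole if a number of a shift passes 0.0625 or a number of a turn 0.188, either way. A call with a gripper value outside its range is refused whole. The fingers move at their own pace and stop on an object; "grip_force" is the grip in N (left out, the last holds). Time passes only in rows, so rows that do not move let the fingers close, or fill a call up. It gives the time, the measured TCP pose, the force, the opening and the grip force at its end, in the units of the state.
- env.observe(): the state, without advancing time (a new reading comes with each control period).
- env.get_image(name): name is "scene" or "side" or "wrist"; returns the picture (384x512x3 uint8, red, green, blue); there is no depth.
- env.calibration(name): a dict with "fx", "fy", "cx", "cy" (pixels), "k1" (the pictures are not rectified: a ray, as slopes to the right and down, at radius r is drawn at 1 + k1 r^2 times it, then the intrinsics apply), "position" and "rotation" of the camera in the world; the wrist camera has in their place "hand_eye" (4x4, takes a point from camera to tool coordinates, whose origin is the TCP and whose axes are the flange's). Camera axes: x right, y down, z forward; pixel columns grow to the right and rows downward; lengths in m; the calibration is good to about 2 mm. A picture is of the moment at which its call begins: read the wrist's pose just before it. calibration takes no time and is no camera call.
- env.close_job(): hands the job in; it is judged then, once.
The state is a dict: "time_s": time; "q": joint angles; "qvel": joint speeds; "joint_efforts": joint torques, N m; "position": TCP position; "tool_rot": TCP orientation; "ft_force": force on the tool from outside, world axes, zero at the start; "wrist_torque": the same for the moment, N m; "grip_width": finger opening in m; "gripper_force": force on a finger pad.
Only numpy, scipy, OpenCV 4.12 (cv2) and the standard library are available. Lean on these libraries where they do the work, as an engineer would, in place of code of your own. Each camera call takes 0.05 s, during which the arm holds its last target. There are 200 camera calls.

## Working session

There is one attempt and no reset: what is moved stays moved. The work goes in short steps, Python scripts to look and compute and a tool call to move; the robot and the scene stay as the last step left them, time stands still between calls to the robot, and variables do not carry over. Pictures are saved under pics/ and viewed, at most 10 in all, crops included, and the job is handed in when it is done.

Besides the shell and the picture viewer there is one more tool, called after "Emit:" as name(argument=value, ...), one argument or row to a line, values as JSON. jog_arm: Moves the arm, as the interface text tells. Its arguments: {"type":"object","properties":{"hand":{"type":"array"},"travel":{"type":"array"},"yaw":{"type":"array"},"grip_force":{"type":"number"}},"required":["hand","travel","yaw"]}

```bash
mkdir -p pics; cat > h.py <<'E'
import numpy as np,cv2
from rig import env
def ray(name,u,v):
    c=env.calibration(name)
    d=np.array([(u-c['cx'])/c['fx'],(v-c['cy'])/c['fy']]);s=d.copy()
    for _ in range(20): s=d/(1+c['k1']*(s@s))
    if 'rotation' in c: R=np.array(c['rotation']);p=np.array(c['position'])
    else:
        o=env.observe();T=np.array(c['hand_eye']);Rt=np.array(o['tool_rot']);R=Rt@T[:3,:3];p=np.array(o['position'])+Rt@T[:3,3]
    return p,R@np.array([s[0],s[1],1])
def onz(name,u,v,z):
    p,d=ray(name,u,v);return p+d*(z-p[2])/d[2]
E
python3 - <<'E'
from h import *
o=env.observe();print(o,env.finger_overhang)
for n in['scene','side','wrist']:
    im=env.get_image(n);cv2.imwrite(f'pics/{n}0.png',im[:,:,::-1]);print(env.calibration(n))
a=[cv2.imread(f'pics/{n}0.png') for n in['scene','side','wrist']]
E
```

```text
{'time_s': 0.0, 'q': array([ 5.21792067e+01,  2.18403027e+01,  7.43875011e+01,  1.33627164e-03,
        8.38567923e+01, -1.23381015e+01]), 'qvel': array([ 0.03072364, -0.05813143,  0.00379593,  0.04013471, -0.00231932,
       -0.01140767]), 'joint_efforts': array([ 9.80403493e-04, -4.48467743e+01, -2.31280696e+01, -1.55252287e-04,
        4.85447745e-03,  2.84683082e-06]), 'position': array([0.2364718 , 0.49625805, 0.24770203]), 'tool_rot': array([[-9.02714057e-01,  4.30240024e-01, -9.23685890e-04],
       [ 4.30240883e-01,  9.02713385e-01, -1.15210094e-03],
       [ 3.38143680e-04, -1.43742515e-03, -9.99998910e-01]]), 'ft_force': array([-0.37773835, -0.52484586,  0.78794089]), 'wrist_torque': array([0.0206135 , 0.03284376, 0.03100781]), 'gripper_force': 0.0, 'grip_width': 0.08564782072454193} 0.017
{'fx': 420.2492885788357, 'fy': 420.2492885788357, 'cx': 259.66989001463963, 'cy': 190.1293286755793, 'k1': -0.0831948996084581, 'position': array([0.80174684, 0.41261654, 0.65697675]), 'rotation': array([[-0.85072782,  0.39756896, -0.34380387],
       [ 0.52548418,  0.65745147, -0.540022
[... 188 characters left out ...]
position': array([0.47376754, 0.61401219, 0.66743053]), 'rotation': array([[-0.99766682, -0.03708484,  0.05732036],
       [-0.06674851,  0.70616638, -0.70489267],
       [-0.01433688, -0.70707408, -0.70699413]])}
{'fx': 267.15156050169867, 'fy': 267.15156050169867, 'cx': 255.62616669613934, 'cy': 191.08687003321694, 'k1': -0.04918547538751154, 'hand_eye': array([[ 9.11354876e-04, -9.54481493e-01, -2.98268753e-01,
         7.53952971e-02],
       [ 9.99999563e-01,  8.07423092e-04,  4.71668850e-04,
        -6.61354983e-04],
       [-2.09370109e-04, -2.98269053e-01,  9.54481811e-01,
        -1.24678296e-01],
       [ 0.00000000e+00,  0.00000000e+00,  0.00000000e+00,
         1.00000000e+00]])}
```

View pics/scene0.png

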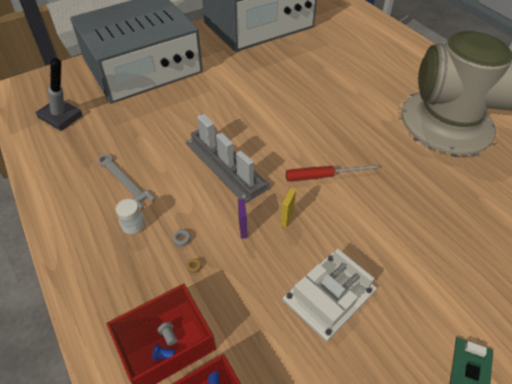

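View pics/side0.png

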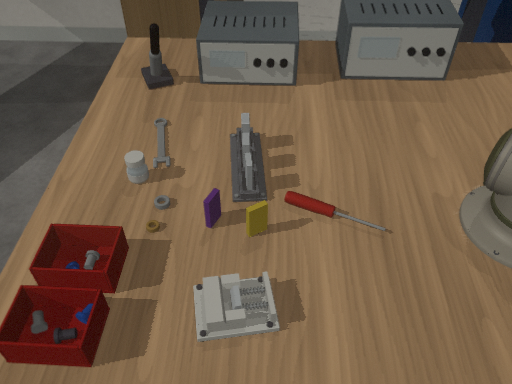

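View pics/wrist0.png

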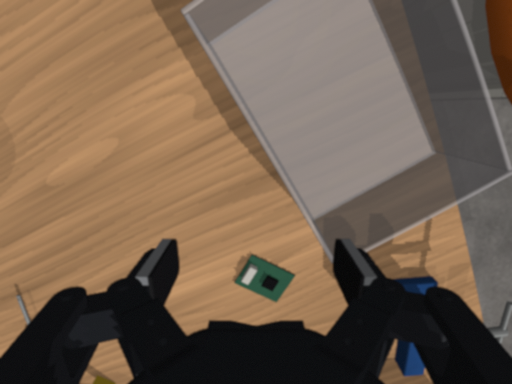

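The scene picture shows the rack with three grey plates at about (207,132), (226,150), (245,167), and the white carrier at (331,292). The purple plate (242,217) and yellow plate (288,207) are the decoys. In the side picture the rack is at (247,165) and the carrier at (235,305). The three grey plates in the rack troughs fit the description. I'll confirm that in an enlarged crop.

```bash
python3 - <<'E'
from h import *
s=cv2.imread('pics/scene0.png');d=cv2.imread('pics/side0.png')
def crop(i,x,y,w,h):return cv2.resize(i[y:y+h,x:x+w],(400,300),interpolation=cv2.INTER_CUBIC)
A=np.vstack([np.hstack([crop(s,180,108,100,100*3//4+15),crop(s,275,240,110,100)]),np.hstack([crop(d,190,105,120,100),crop(d,185,265,100,75)])])
cv2.imwrite('pics/crop1.png',A)
for n,u,v,z in [('scene',207,119,.078),('scene',226,136,.078),('scene',246,154,.078),('side',246,117,.078),('side',250,157,.078),('scene',333,287,.04),('side',237,300,.04)]: print(n,u,v,onz(n,u,v,z).round(4))
E
```

```text
scene 207 119 [ 0.5352 -0.2162  0.078 ]
scene 226 136 [ 0.5261 -0.1499  0.078 ]
scene 246 154 [ 0.5175 -0.0853  0.078 ]
side 246 117 [ 0.5331 -0.2216  0.078 ]
side 250 157 [ 0.5166 -0.087   0.078 ]
scene 333 287 [0.5313 0.2136 0.04  ]
side 237 300 [0.5199 0.2164 0.04  ]
```

View pics/crop1.png

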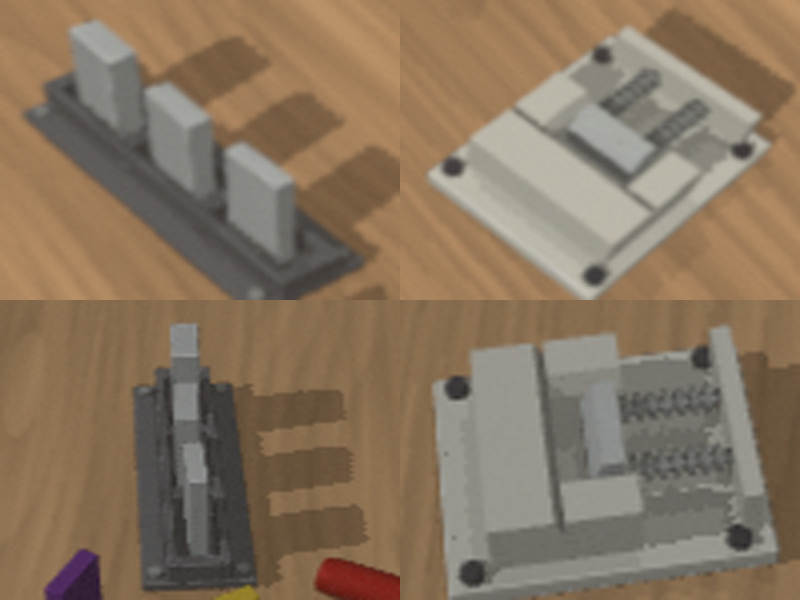

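The crop confirms three grey plates in the rack. The carrier's sprung jaw faces world −x, with its wall on the +x side. I'll move over the carrier and look with the wrist camera.

Emit:
jog_arm(
  hand=[0.0854,0.0854,0.0854,0.0854,0.0854],
  travel=[
    [0.03,-0.028,-0.005],
    [0.03,-0.028,-0.005],
    [0.03,-0.028,-0.005],
    [0.03,-0.028,-0.005],
    [0.03,-0.028,-0.005],
  ],
  yaw=[-0.1,-0.1,-0.1,-0.1,-0.1],
)

```text
time_s: 0.78
position: [0.3874, 0.3554, 0.223]
tool_rot: [[-0.583, 0.812, -0.0], [0.812, 0.583, -0.0], [0.0, -0.0, -1.0]]
ft_force: [0.5, 1.1, 0.3]
grip_width: 0.0855
gripper_force: 0.0
```

Emit:
jog_arm(
  hand=[0.0854,0.0854,0.0854,0.0854,0.0854],
  travel=[
    [0.034,-0.037,-0.02],
    [0.034,-0.037,-0.02],
    [0.034,-0.037,-0.02],
    [0.034,-0.037,-0.02],
    [0,0,0],
  ],
  yaw=[-0.125,-0.125,-0.125,-0.12,0],
)

```text
time_s: 1.4
position: [0.5239, 0.2059, 0.1414]
tool_rot: [[-0.126, 0.992, -0.003], [0.992, 0.126, -0.001], [-0.0, -0.003, -1.0]]
ft_force: [-0.5, 0.6, 0.6]
grip_width: 0.0856
gripper_force: 0.0
```

```bash
python3 - <<'E'
from h import *
o=env.observe();print(o['time_s'],o['position'],o['tool_rot'].round(3))
im=env.get_image('wrist');cv2.imwrite('pics/w1.png',im[:,:,::-1])
a=im[60:300,110:430,::-1];cv2.imwrite('pics/w1c.png',cv2.resize(a,(800,600),interpolation=cv2.INTER_CUBIC))
E
```

```text
1.4 [0.52389008 0.20587123 0.1413502 ] [[-0.126  0.992 -0.003]
 [ 0.992  0.126 -0.001]
 [-0.    -0.003 -1.   ]]
```

View pics/w1c.png

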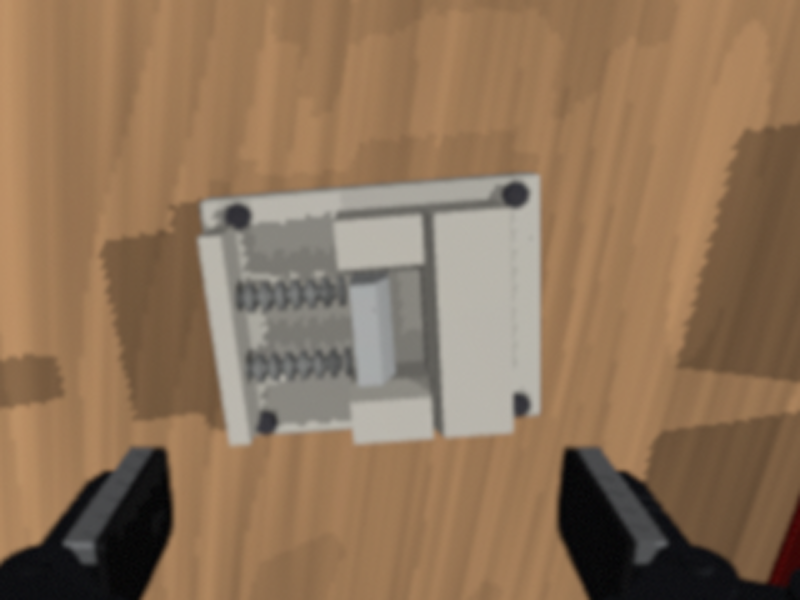

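The wrist crop shows the carrier, jaw at crop (370,330). The wall rim edge runs from (433,212) to (444,436), and the cheek rim edges sit at about y=267 and y=399. Next I'll work out the slot pose from these.

```bash
python3 - <<'E'
from h import *
P=lambda x,y,z=.04: onz('wrist',110+(x+.5)/2.5-.5,60+(y+.5)/2.5-.5,z)
w=np.array([P(434,212),P(444,436)]);u=np.array([P(340,270),P(424,265)]);l=np.array([P(351,403),P(433,398)])
for n,a in(('wall',w),('up',u),('lo',l),('wallfar',[P(514,207),P(514,433)]),('cheekout',[P(336,220),P(422,214),P(354,445),P(434,438)]),('post',[P(199,237,.038),P(222,235,.038),P(229,445,.038),P(252,442,.038)])):print(n,np.round(a,4).tolist())
d=w[0]-w[1];print('yaw wall',np.degrees(np.arctan2(-d[0],d[1])),'cheeks',[np.degrees(np.arctan2((e[1]-e[0])[1],(e[1]-e[0])[0])) for e in(u,l)], 'gap',np.linalg.norm(u.mean(0)-l.mean(0)))
th=np.arctan2(-d[0],d[1]);X=np.array([np.cos(th),np.sin(th)]);Y=np.array([-X[1],X[0]])
xs=(w[:,:2]@X).mean()-.0115; ys=((u[:,:2]@Y).mean()+(l[:,:2]@Y).mean())/2
print('slot',xs*X+ys*Y,'post x',[(P(*p,.038)[:2]@X-xs).round(4) for p in((199,237),(222,235),(229,445),(252,442))],'y ext',[(P(*p)[:2]@Y-ys).round(4) for p in((422,214),(434,438))])
E
```

```text
wall [[0.5405, 0.2556, 0.04], [0.5576, 0.1736, 0.04]]
up [[0.5114, 0.2316, 0.04], [0.54, 0.2371, 0.04]]
lo [[0.5213, 0.1824, 0.04], [0.551, 0.1883, 0.04]]
wallfar [[0.5671, 0.2609, 0.04], [0.5835, 0.1782, 0.04]]
cheekout [[0.508, 0.2486, 0.04], [0.5366, 0.2544, 0.04], [0.5246, 0.1655, 0.04], [0.554, 0.1723, 0.04]]
post [[0.4616, 0.2365, 0.038], [0.4694, 0.2382, 0.038], [0.4774, 0.1581, 0.038], [0.486, 0.1606, 0.038]]
yaw wall 11.776156385791932 cheeks [np.float64(10.95018971880194), np.float64(11.249880596654473)] gap 0.05011723486894742
slot [0.53799171 0.21134708] post x [np.float64(-0.0697), np.float64(-0.0616), np.float64(-0.0702), np.float64(-0.0613)] y ext [np.float64(0.0425), np.float64(-0.0415)]
```

Emit:
jog_arm(
  hand=[0.0854,0.0854,0.0854,0.0854,0.0854],
  travel=[
    [0,-0.06,0.012],
    [0,-0.06,0.012],
    [0,-0.06,0.012],
    [0,-0.06,0.012],
    [0,-0.06,0.012],
  ],
  yaw=[0,0,0,0,0],
)

```text
time_s: 2.08
position: [0.5223, -0.0921, 0.2044]
tool_rot: [[-0.133, 0.991, 0.001], [0.991, 0.133, -0.0], [-0.0, 0.001, -1.0]]
ft_force: [1.1, -0.2, 0.7]
grip_width: 0.0853
gripper_force: 0.0
```

Emit:
jog_arm(
  hand=[0.0854,0.0854,0.0854,0.0854,0.0854],
  travel=[
    [0,-0.04,0],
    [0,-0.03,0],
    [0,0,0],
    [0,0,0],
    [0,0,0],
  ],
  yaw=[0,0,0,0,0],
)

```text
time_s: 2.7
position: [0.5227, -0.1601, 0.2036]
tool_rot: [[-0.133, 0.991, 0.0], [0.991, 0.133, 0.0], [0.0, 0.0, -1.0]]
ft_force: [0.1, 0.1, 0.2]
grip_width: 0.0856
gripper_force: 0.0
```

```bash
python3 - <<'E'
from h import *
o=env.observe();print(o['time_s'],o['position'],o['tool_rot'].round(3),o['q'])
im=env.get_image('wrist');cv2.imwrite('pics/w2.png',im[:,:,::-1])
a=im[60:300,110:430,::-1];cv2.imwrite('pics/w2c.png',cv2.resize(a,(800,600),interpolation=cv2.INTER_CUBIC))
E
```

```text
2.7 [ 0.52272377 -0.16013126  0.20356998] [[-0.133  0.991  0.   ]
 [ 0.991  0.133  0.   ]
 [ 0.     0.    -1.   ]] [-2.94469817e+01  2.35654162e+01  7.92666314e+01  8.87986010e-03
  7.71623641e+01 -3.70695862e+01]
```

View pics/w2c.png

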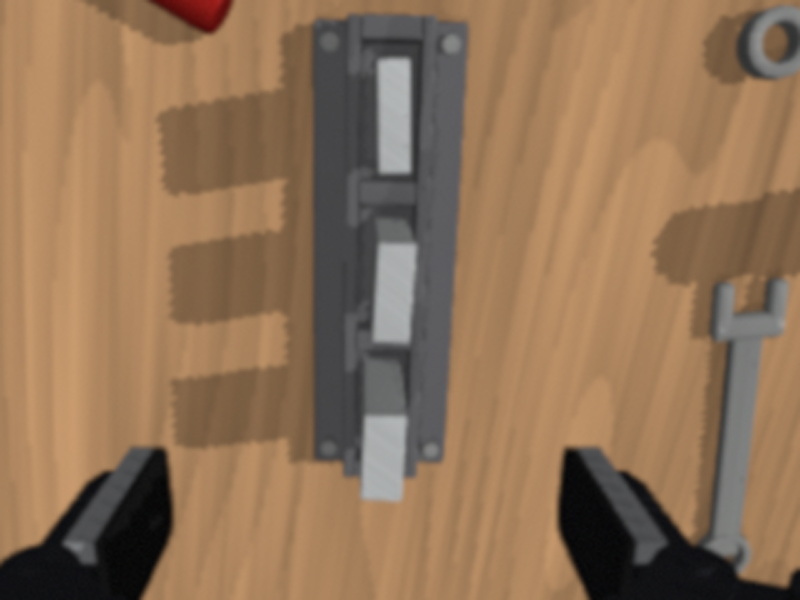

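The wrist crop shows the plate tops at about (395,115), (395,292) and (384,458).

```bash
python3 - <<'E'
from h import *
P=lambda x,y,z=.078: onz('wrist',110+(x+.5)/2.5-.5,60+(y+.5)/2.5-.5,z)[:2]
for n,c in dict(A=[(377,58),(409,57),(411,173),(380,174)],B=[(378,243),(416,243),(408,344),(374,341)],C=[(364,415),(407,415),(403,502),(361,500)]).items():
    q=np.array([P(*p) for p in c]);y=(q[0]+q[1]-q[2]-q[3])/2;x=(q[1]+q[2]-q[0]-q[3])/2
    print(n,q.mean(0).round(4),'len',np.linalg.norm(y).round(4),'thk',np.linalg.norm(x).round(4),'yaw',np.degrees(np.arctan2(-y[0],y[1])).round(1))
r=[P(315,22,.005),P(468,22,.005),P(442,462,.005),P(316,460,.005)];print(np.round(r,4).tolist())
E
```

```text
A [ 0.5234 -0.0829] len 0.0401 thk 0.0113 yaw 9.6
B [ 0.5328 -0.1478] len 0.0397 thk 0.0139 yaw 5.1
C [ 0.539  -0.2189] len 0.0404 thk 0.0178 yaw 6.1
[[0.4854, -0.0463], [0.5533, -0.037], [0.5782, -0.2554], [0.5104, -0.2632]]
```

Emit:
jog_arm(
  hand=[0.06,0.06,0.06,0.06,0.06],
  travel=[
    [0.005,0.006,-0.02],
    [0.005,0.006,-0.03],
    [0,0,-0.035],
    [0,0,-0.035],
    [0,0,-0.0195],
  ],
  yaw=[-0.01,-0.01,0,0,0],
  grip_force=30,
)

```text
time_s: 3.38
position: [0.5322, -0.1485, 0.0623]
tool_rot: [[-0.112, 0.994, -0.002], [0.994, 0.112, 0.001], [0.001, -0.002, -1.0]]
ft_force: [0.5, -0.4, -0.8]
grip_width: 0.0598
gripper_force: 0.0
```

Emit:
jog_arm(
  hand=[0.03,0.015,0.008,0.008,0.008],
  travel=[
    [0,0,0],
    [0,0,0],
    [0,0,0],
    [0,0,0],
    [0,0,0],
  ],
  yaw=[0,0,0,0,0],
)

```text
time_s: 4.0
position: [0.5332, -0.1496, 0.065]
tool_rot: [[-0.111, 0.994, 0.002], [0.994, 0.111, -0.001], [-0.001, 0.002, -1.0]]
ft_force: [0.1, 1.6, 7.3]
grip_width: 0.0145
gripper_force: 32.0
```

Emit:
jog_arm(
  hand=[0.008,0.008,0.008,0.008,0.008],
  travel=[
    [0,0,0],
    [0,0,0],
    [0,0,0],
    [0,0,0],
    [0,0,0],
  ],
  yaw=[0,0,0,0,0],
)

```text
time_s: 4.62
position: [0.5332, -0.1496, 0.065]
tool_rot: [[-0.111, 0.994, 0.002], [0.994, 0.111, -0.001], [-0.001, 0.002, -1.0]]
ft_force: [-0.5, 1.0, 5.9]
grip_width: 0.0149
gripper_force: 32.0
```

The pinch read 14.5–14.9 mm, so the middle plate is the 15 mm one. I'll lift it and carry it to the carrier.

Emit:
jog_arm(
  hand=[0.008,0.008,0.008,0.008,0.008],
  travel=[
    [0,0,0.015],
    [0,0,0.025],
    [0,0,0.03],
    [0,0.01,0.025],
    [0,0.04,0.005],
  ],
  yaw=[0,0,0,0,0],
  grip_force=45,
)

```text
time_s: 5.25
position: [0.5333, -0.1005, 0.1663]
tool_rot: [[-0.108, 0.994, 0.004], [0.994, 0.108, -0.002], [-0.002, 0.003, -1.0]]
ft_force: [0.3, 0.3, -2.5]
grip_width: 0.0145
gripper_force: 44.1
```

Emit:
jog_arm(
  hand=[0.008,0.008,0.008,0.008,0.008],
  travel=[
    [0,0.05,0],
    [0.001,0.05,0],
    [0.001,0.05,0],
    [0.001,0.05,0],
    [0.001,0.05,0],
  ],
  yaw=[0.02,0.02,0.02,0.015,0.011],
)

```text
time_s: 5.88
position: [0.5364, 0.152, 0.1647]
tool_rot: [[-0.196, 0.981, 0.001], [0.981, 0.196, -0.0], [-0.0, 0.001, -1.0]]
ft_force: [0.3, 0.0, -1.2]
grip_width: 0.0145
gripper_force: 44.1
```

Emit:
jog_arm(
  hand=[0.008,0.008,0.008,0.008,0.008],
  travel=[
    [0,0.04,0],
    [0,0.015,0],
    [0,0.005,0],
    [0,0,0],
    [0,0,0],
  ],
  yaw=[0,0,0,0,0],
)

```text
time_s: 6.5
position: [0.5368, 0.2094, 0.1639]
tool_rot: [[-0.194, 0.981, -0.0], [0.981, 0.194, -0.0], [-0.0, -0.0, -1.0]]
ft_force: [-0.1, 0.2, -1.1]
grip_width: 0.0143
gripper_force: 44.1
```

```bash
python3 - <<'E'
from h import *
for _ in range(3):
    im=env.get_image('wrist');o=env.observe();print(o['time_s'],o['position'].round(4),np.degrees(np.arctan2(o['tool_rot'][1,1],o['tool_rot'][0,1])),o['ft_force'].round(1),o['grip_width'])
b=env.get_image('side')[225:345,170:330,::-1];cv2.imwrite('pics/b3.png',b)
a=im[170:360,150:350,::-1]
cv2.imwrite('pics/w3c.png',np.hstack([cv2.resize(a,(400,380),interpolation=cv2.INTER_CUBIC),cv2.resize(b,(400,300),interpolation=cv2.INTER_CUBIC)[:300].repeat(1,0) if 0 else cv2.copyMakeBorder(cv2.resize(b,(400,300),interpolation=cv2.INTER_CUBIC),0,80,0,0,0)]))
E
```

```text
6.55 [0.5368 0.2095 0.1639] 11.210784583346992 [ 0.6  0.3 -1.4] 0.01419391479505919
6.6 [0.5368 0.2096 0.1639] 11.218036696405495 [-0.9  0.4 -1.9] 0.014200065829912907
6.65 [0.5368 0.2098 0.1639] 11.22997330349911 [ 0.6 -0.  -1.9] 0.01428616201969627
```

View pics/w3c.png

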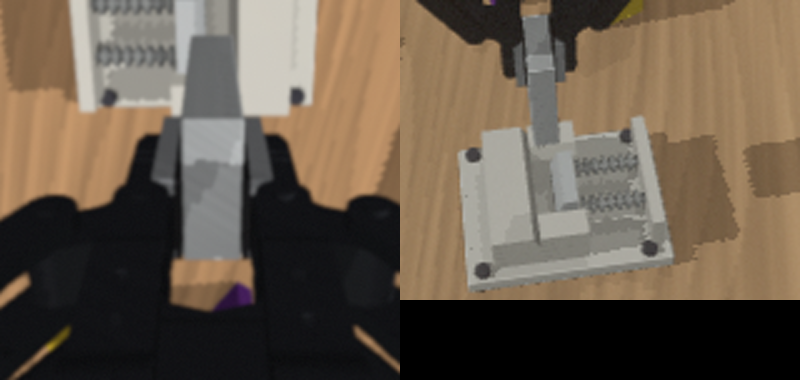

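The wrist crop shows the plate between the pads, with its top edge from (183,118) to (243,118) and its underside edge from (193,36) to (230,36). I'll compute how it sits relative to the slot.

```bash
python3 - <<'E'
from h import *
o=env.observe();t=o['position'];R=o['tool_rot']
th=np.radians(11.3);X=np.array([np.cos(th),np.sin(th)]);Y=np.array([-X[1],X[0]]);s=np.array([.538,.2113])
for n,x,y,dz in[('topfrontL',183,118,.0135),('topfrontR',243,118,.0135),('topbackL',182,259,.0135),('topbackR',241,259,.0135),('botL',193,36,-.0565),('botR',230,36,-.0565)]:
    p=onz('wrist',150+(x+.5)/2-.5,170+(y+.5)/2-.5,t[2]+dz)[:2]-s;print(n,(p@X*1e3).round(1),(p@Y*1e3).round(1))
print('tcp',(t[:2]-s)@X*1e3,(t[:2]-s)@Y*1e3)
E
```

```text
topfrontL -7.7 21.4
topfrontR 6.0 21.4
topbackL -8.6 -17.7
topbackR 6.2 -17.7
botL -7.8 20.0
botR 5.3 20.0
tcp -1.4785036951412727 -1.1028256698785637
```

Emit:
jog_arm(
  hand=[0.008,0.008,0.008,0.008,0.008],
  travel=[
    [0,-0.0005,-0.02],
    [0,0,-0.025],
    [0,0,-0.015],
    [0,0,-0.004],
    [0,0,0],
  ],
  yaw=[0,0,0,0,0],
  grip_force=60,
)

```text
time_s: 7.32
position: [0.5369, 0.21, 0.1002]
tool_rot: [[-0.196, 0.981, 0.001], [0.981, 0.196, 0.0], [-0.0, 0.001, -1.0]]
ft_force: [-0.5, -0.3, -0.8]
grip_width: 0.0142
gripper_force: 62.6
```

Emit:
jog_arm(
  hand=[0.008,0.008,0.008,0.008,0.008],
  travel=[
    [0,0,-0.002],
    [0,0,-0.002],
    [0,0,-0.002],
    [0,0,-0.001],
    [0,0,0],
  ],
  yaw=[0,0,0,0,0],
)

```text
time_s: 7.95
position: [0.5371, 0.21, 0.0931]
tool_rot: [[-0.196, 0.981, 0.001], [0.981, 0.196, 0.0], [-0.0, 0.001, -1.0]]
ft_force: [1.8, 0.4, 0.1]
grip_width: 0.0139
gripper_force: 62.7
```

Emit:
jog_arm(
  hand=[0.008,0.008,0.008,0.008,0.008],
  travel=[
    [0,0,-0.001],
    [0,0,-0.001],
    [0,0,-0.001],
    [0,0,-0.001],
    [0,0,0],
  ],
  yaw=[0,0,0,0,0],
)

```text
time_s: 8.57
position: [0.5381, 0.2102, 0.0897]
tool_rot: [[-0.196, 0.981, 0.004], [0.981, 0.196, 0.001], [-0.0, 0.004, -1.0]]
ft_force: [5.8, 1.5, 4.9]
grip_width: 0.0138
gripper_force: 63.5
```

Emit:
jog_arm(
  hand=[0.008,0.008,0.008,0.008,0.008],
  travel=[
    [0,0,-0.001],
    [0,0,-0.001],
    [0,0,-0.001],
    [0,0,0],
    [0,0,0],
  ],
  yaw=[0,0,0,0,0],
)

```text
time_s: 9.2
position: [0.5382, 0.2101, 0.0875]
tool_rot: [[-0.196, 0.981, 0.005], [0.981, 0.196, 0.001], [-0.0, 0.005, -1.0]]
ft_force: [5.1, -0.5, 10.7]
grip_width: 0.0139
gripper_force: 64.5
```

Emit:
jog_arm(
  hand=[0.008,0.008,0.008,0.008,0.008],
  travel=[
    [-0.001,0,0],
    [0,0,-0.001],
    [0,0,-0.001],
    [0,0,0],
    [0,0,0],
  ],
  yaw=[0,0,0,0,0],
)

```text
time_s: 9.82
position: [0.5377, 0.2097, 0.0848]
tool_rot: [[-0.196, 0.981, 0.006], [0.981, 0.196, -0.0], [-0.001, 0.005, -1.0]]
ft_force: [7.7, -1.8, 4.1]
grip_width: 0.0139
gripper_force: 63.3
```

Emit:
jog_arm(
  hand=[0.008,0.008,0.008,0.008,0.008],
  travel=[
    [0,0,-0.001],
    [0,0,-0.001],
    [0,0,-0.001],
    [0,0,0],
    [0,0,0],
  ],
  yaw=[0,0,0,0,0],
)

```text
time_s: 10.45
position: [0.5377, 0.2097, 0.0816]
tool_rot: [[-0.196, 0.981, 0.005], [0.981, 0.196, -0.0], [-0.001, 0.005, -1.0]]
ft_force: [8.1, -1.3, 1.9]
grip_width: 0.0141
gripper_force: 63.3
```

Emit:
jog_arm(
  hand=[0.008,0.008,0.008,0.008,0.008],
  travel=[
    [0,0,-0.001],
    [0,0,-0.001],
    [0,0,-0.001],
    [0,0,-0.001],
    [0,0,-0.001],
  ],
  yaw=[0,0,0,0,0],
)

```text
time_s: 11.08
position: [0.5377, 0.2097, 0.0768]
tool_rot: [[-0.196, 0.981, 0.006], [0.981, 0.196, -0.0], [-0.001, 0.005, -1.0]]
ft_force: [8.1, -1.2, 5.1]
grip_width: 0.0141
gripper_force: 63.5
```

Emit:
jog_arm(
  hand=[0.008,0.008,0.008,0.008,0.008],
  travel=[
    [0,0,-0.001],
    [0,0,-0.001],
    [0,0,-0.001],
    [0,0,-0.001],
    [0,0,-0.001],
  ],
  yaw=[0,0,0,0,0],
)

```text
time_s: 11.7
position: [0.5377, 0.2097, 0.0718]
tool_rot: [[-0.196, 0.981, 0.006], [0.981, 0.196, -0.0], [-0.001, 0.006, -1.0]]
ft_force: [8.8, -2.3, 4.8]
grip_width: 0.014
gripper_force: 63.5
```

Emit:
jog_arm(
  hand=[0.008,0.008,0.008,0.008,0.008],
  travel=[
    [0,0,-0.001],
    [0,0,-0.001],
    [0,0,0],
    [0,0,0],
    [0,0,0],
  ],
  yaw=[0,0,0,0,0],
)

```text
time_s: 12.32
position: [0.5377, 0.2097, 0.0697]
tool_rot: [[-0.196, 0.981, 0.006], [0.981, 0.196, -0.0], [-0.001, 0.005, -1.0]]
ft_force: [9.0, -1.4, 3.1]
grip_width: 0.0137
gripper_force: 63.5
```

Emit:
jog_arm(
  hand=[0.008,0.008,0.008,0.008,0.008],
  travel=[
    [0,0,-0.001],
    [0,0,0],
    [0,0,0],
    [0,0,0],
    [0,0,0],
  ],
  yaw=[0,0,0,0,0],
)

```text
time_s: 12.95
position: [0.5378, 0.2096, 0.0691]
tool_rot: [[-0.196, 0.981, 0.006], [0.981, 0.196, -0.0], [-0.001, 0.006, -1.0]]
ft_force: [8.2, -1.4, 6.1]
grip_width: 0.0142
gripper_force: 63.7
```

Emit:
jog_arm(
  hand=[0.008,0.008,0.008,0.008,0.008],
  travel=[
    [0,0,-0.0005],
    [0,0,-0.0005],
    [0,0,0],
    [0,0,0],
    [0,0,0],
  ],
  yaw=[0,0,0,0,0],
)

```text
time_s: 13.58
position: [0.5379, 0.2097, 0.0691]
tool_rot: [[-0.196, 0.981, 0.007], [0.981, 0.196, -0.0], [-0.001, 0.007, -1.0]]
ft_force: [5.8, -3.3, 14.9]
grip_width: 0.0145
gripper_force: 65.1
```

Emit:
jog_arm(
  hand=[0.008,0.008,0.008,0.008,0.008],
  travel=[
    [0,0,-0.0005],
    [0,0,0],
    [0,0,0],
    [0,0,0],
    [0,0,0],
  ],
  yaw=[0,0,0,0,0],
)

```text
time_s: 14.2
position: [0.5379, 0.2097, 0.069]
tool_rot: [[-0.196, 0.981, 0.007], [0.981, 0.196, -0.0], [-0.002, 0.007, -1.0]]
ft_force: [3.2, -3.6, 19.3]
grip_width: 0.014
gripper_force: 65.8
```

The force rose from 6 to 19 N with no further travel, so the plate is on the floor at the expected height. I'll ease it toward the wall, then open.

Emit:
jog_arm(
  hand=[0.008,0.008,0.008,0.008,0.008],
  travel=[
    [0.0005,0,0],
    [0.0005,0,0],
    [0.0005,0,0],
    [0,0,0],
    [0,0,0],
  ],
  yaw=[0,0,0,0,0],
)

```text
time_s: 14.82
position: [0.5381, 0.2096, 0.069]
tool_rot: [[-0.196, 0.981, 0.004], [0.981, 0.196, -0.0], [-0.001, 0.004, -1.0]]
ft_force: [-0.7, -3.9, 23.5]
grip_width: 0.0144
gripper_force: 66.3
```

Emit:
jog_arm(
  hand=[0.016,0.02,0.025,0.03,0.035],
  travel=[
    [0,0,0],
    [0,0,0],
    [0,0,0],
    [0,0,0],
    [0,0,0],
  ],
  yaw=[0,0,0,0,0],
)

```text
time_s: 15.45
position: [0.5369, 0.2099, 0.0661]
tool_rot: [[-0.196, 0.981, -0.001], [0.981, 0.196, -0.0], [0.0, -0.001, -1.0]]
ft_force: [1.3, -0.5, -0.1]
grip_width: 0.0348
gripper_force: 0.0
```

Emit:
jog_arm(
  hand=[0.04,0.05,0.05,0.05,0.05],
  travel=[
    [0,0,0],
    [0,0,0.02],
    [0,0,0.04],
    [0,0,0.04],
    [0,0,0],
  ],
  yaw=[0,0,0,0,0],
)

```text
time_s: 16.08
position: [0.5382, 0.2102, 0.1693]
tool_rot: [[-0.196, 0.981, 0.006], [0.981, 0.196, 0.001], [-0.0, 0.006, -1.0]]
ft_force: [0.1, -0.7, -0.7]
grip_width: 0.0499
gripper_force: 0.0
```

```bash
python3 - <<'E'
from h import *
print(env.observe()['position'],env.observe()['ft_force'])
r=lambda i:cv2.resize(i[:,:,::-1],(400,300),interpolation=cv2.INTER_CUBIC)
w=env.get_image('wrist');d=env.get_image('side');s=env.get_image('scene')
cv2.imwrite('pics/end.png',np.vstack([np.hstack([r(w[90:300,120:400]),r(d[245:345,180:313])]),np.hstack([r(s[220:350,270:443]),r(s[100:205,170:310])])]))
E
```

```text
[0.53824043 0.21023651 0.16931162] [ 0.07054684 -0.68950755 -0.70931181]
```

View pics/end.png

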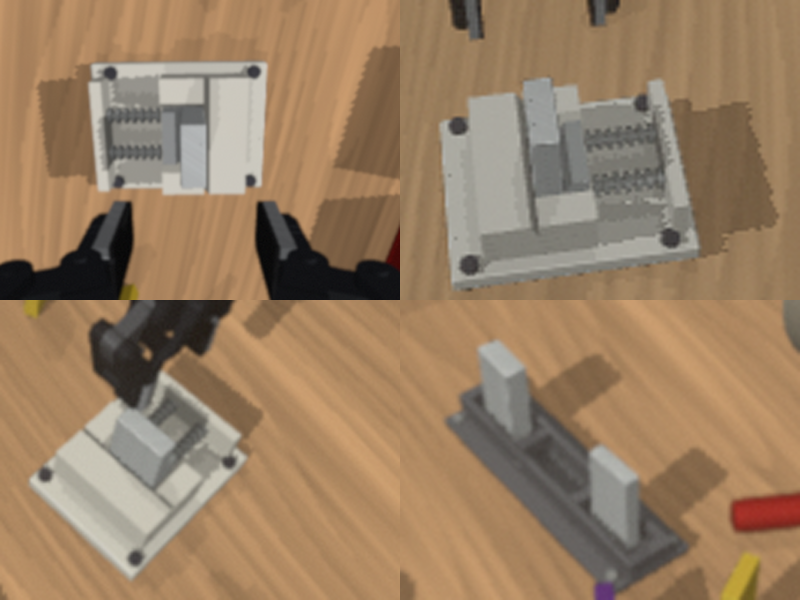

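The picture shows the plate upright and square in the slot against the wall, with the other two still in the rack. The tool was 4 mm higher at the bottom than in the rack grasp (0.069 against 0.065), which matches floors at 12 and 8 mm, so the plate is home.

```bash
python3 -c "
from rig import env
print(env.close_job())"
```

```text
the job is handed in; nothing more can be done
None
```

The 15 mm plate (the middle one in the rack, 14.5–14.9 mm when pinched) is upright on the slot floor and released; the last downward force I read was 23.5 N. The other two plates stay in the rack and were not pinched. The job was handed in at about 16 s.

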